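# Find the bored end of the salt measure and hold it up

## Task

Pick up the square wooden salt measure that lies on the blue chopping board and turn it so that its bored end is up; make sure by feel, gently pressing its lower end on the top of the drying post: the solid end stops on the post, the bored end would slip down over it. Then carry it over the white bowl and finish there still holding it in the gripper, upright with the bored end up, clear above the bowl and still, ready to be filled. Leave the pepper mill, the salt dish and the garlic where they stand.

Things in the scene. Friction and masses are not known exactly. Their poses are not given: they have to be found in the camera images.
- measure_mid (a point): centre of the salt measure: a loose pale wooden block, 60 mm long and 44 x 44 mm square, about 0.1 kg, with the same dark bands on its sides near both ends. It starts lying on the board, its long axis level and pointing any way. x is its long axis and points out of the bored end; y and z are square to its flat sides
- measure_mouth (a point): centre of the bored end face of the measure, 30 mm along +x from its centre; here opens a blind round hole 28 mm wide and 36 mm deep
- measure_foot (a point): centre of the solid end face of the measure, 30 mm along -x from its centre
- board: dark blue chopping board, fixed, 260 mm (x) by 220 mm (y), 16 mm thick, with a flat handle at its +x end; origin at the centre of its underside, on the table
- post_top (a point): centre of the flat top of the drying post, 85 mm above the table: an upright fixed rigid pale wooden dowel 18 mm in diameter on a round dark foot 80 mm wide and 14 mm high
- post: the drying post as a whole, fixed; origin on the table under its axis
- bowl_rim (a point): centre of the mouth of the cream-white bowl, 55 mm above the table; rim 140 mm across
- bowl: the bowl, fixed to the table; origin under its centre, on the table
- mill: bystander: dark wooden pepper mill, 112 mm high and 54 mm wide, loose, standing; origin at the centre of its foot
- salt_dish: bystander: small terracotta dish 90 mm wide and 28 mm high, loose; origin at the centre of its underside
- garlic: bystander: garlic bulb 56 mm wide and 60 mm high, loose, standing; origin at the centre of its underside
- measure: the salt measure as a whole; origin 22 mm below its centre along its own z, axes as for its centre

How it is judged:
By the outcome, as a careful person would: the job done as asked, in the order asked, and still so for the second after the job is handed in, while the arm keeps its last pose, push and grip.
It also fails if it takes over 48 s, if anything falls off the work surface, if the arm or the gripper's body presses on something with over 40 N, if the wrist force passes 120 N, or if a joint passes its speed limit or range.

## Robot

A 7-joint arm with a two-finger parallel gripper is mounted at the origin on the work surface. World frame = base frame: x ahead of the robot, y to its left, z up, the work surface at z = 0. Lengths are in m, angles in rad, forces in N, time in s.
With the tool pointing down it reaches from about 0.425 to 1.025 m from the base axis. Payload 9.4 kg.
Tool frame: the origin (TCP) lies where the fingers leave the gripper's body, on its centre line; the fingertips stand ahead of it and the grasp point (between the pads) lies 65 mm ahead of it (tip_reach is the z of the fingertips in the tool frame, in m); z points along the fingers, y is the line along which they close (so a half turn about z gives the same grasp; the last joint's range is limited). The gripper opens to 93 mm and grips with 3 to 60 N. Pads are 15 mm wide; open, the fingers measure 128 mm over their backs; the gripper's body (75 mm by 188 mm) begins 65 mm behind the grasp point.
Start: joints at [1.225, 0.599, -0.003, 1.599, 0.002, 0.943, -0.08], TCP at [0.193, -0.699, 0.303] pointing down, gripper open.
Joint ranges: [-2.57, 2.57], [-0.35, 1.97], [-1.29, 1.29], [0.11, 2.56], [-1.05, 4.19], [0.11, 1.86], [-2.63, 2.63]. Speed limits (rad/s): [2.22, 2.22, 3.01, 3.01, 3.14, 3.14, 3.14].

## Interface

Orientations are given as a unit quaternion [x, y, z, w].
In Python, from station import * gives the robot as it stands. The module is installed in compiled form; this text tells all that it offers.
- The arm moves only by the tool carry_out, never from a script. Its argument "plan" is a list of rows, each a list of 7 numbers: the turn, a rotation vector about the world's x, y, z in rad, then the shift along the world's x, y, z in mm, then the gripper's target within -1 to 1 (shut at 1, half-way at 0, fully open at -1). In form: [[rx, ry, rz, dx, dy, dz, claw], ...]. A call has 1 to 5 rows; each row shifts and turns the commanded pose from where the row before left it; what a row does not reach is not made up. A row lasts 1/12 s, in which the tool goes at most 41.7 mm and 7.16 degrees, less where a joint would pass 70% of its speed; a pose out of reach is approached as far as the arm can. A call is refused whole if a number of a shift passes 41.7 or a number of a turn 0.125, either way. A call with a gripper value outside its range is refused whole. The fingers move at their own pace and stop on an object; the grip force is fixed at half the most. Time passes only in rows, so rows that do not move let the fingers close. It gives the time, the measured TCP pose, the force, the opening and the grip force at its end, in the units of the state.
- get_obs(): the state, without advancing time (a new reading comes with each control period).
- camera(name): name is "side" or "top"; returns (picture, depth): 420x560x3 uint8, red, green, blue; 420x560 float32, m along the optical axis (not along the pixel's ray), 0 where there is no reading.
- camera_params(name): a dict with "intrinsics" (3x3 intrinsics, pixels), "k1" (the pictures are not rectified: a ray, as slopes to the right and down, at radius r is drawn at 1 + k1 r^2 times it, then the intrinsics apply), "camera_from_world" (4x4, takes a point from world to camera coordinates). Camera axes: x right, y down, z forward; pixel columns grow to the right and rows downward; lengths in m; the calibration is good to about 2 mm. A picture is of the moment at which its call begins. camera_params takes no time and is no camera call.
- job_done(): hands the job in; it is judged then, once.
The state is a dict: "t": time; "joint_positions": joint angles; "qvel": joint speeds; "joint_torque": joint torques, N m; "tool_pos": TCP position; "eef_rot": TCP orientation; "contact_force": force on the tool from outside, world axes, zero at the start; "moment": the same for the moment, N m; "width": opening from 0.0 (shut) to 1.0 (fully open); "finger_force": force on a finger pad.
Only numpy, scipy, OpenCV 4.12 (cv2) and the standard library are available. Lean on these libraries where they do the work, as an engineer would, in place of code of your own. Each camera call takes 0.05 s, during which the arm holds its last target. There are 200 camera calls.

## Working session

There is one attempt and no reset: what is moved stays moved. The work goes in short steps, Python scripts to look and compute and a tool call to move; the robot and the scene stay as the last step left them, time stands still between calls to the robot, and variables do not carry over. Pictures are saved under pics/ and viewed, at most 10 in all, crops included, and the job is handed in when it is done.

Besides the shell and the picture viewer there is one more tool, called after "Emit:" in YAML: its name, and indented under it one key for each argument. carry_out: Moves the arm, as the interface text tells. Its arguments: {"type":"object","properties":{"plan":{"type":"array","items":{"type":"array","items":{"type":"number"}}}},"required":["plan"]}

```bash
mkdir -p pics; cat > h.py <<'E'
import numpy as np, cv2
from station import *
def snap(n,f,crop=None,s=1):
    p,d=camera(n); np.savez(f'{n}.npz',p=p,d=d)
    q=p if crop is None else p[crop[1]:crop[3],crop[0]:crop[2]]
    if s!=1:q=cv2.resize(q,None,fx=s,fy=s,interpolation=cv2.INTER_CUBIC)
    cv2.imwrite(f'pics/{f}.png',q[:,:,::-1])
def rays(n,uv):
    c=camera_params(n);K=np.array(c['intrinsics']);k=c['k1']
    dd=np.linalg.inv(K)@np.c_[np.atleast_2d(uv),np.ones(len(np.atleast_2d(uv)))].T
    d=dd[:2].T;u=d.copy()
    for _ in range(20):u=d/(1+k*(u**2).sum(1,keepdims=True))
    T=np.linalg.inv(np.array(c['camera_from_world']))
    return T[:3,3],np.c_[u,np.ones(len(u))]@T[:3,:3].T   # scale = optical depth
def atz(n,uv,z):
    o,r=rays(n,uv);return o+r*((z-o[2])/r[:,2])[:,None]
def dep(n,uv):
    d=np.load(f'{n}.npz')['d'];uv=np.atleast_2d(uv).astype(int);o,r=rays(n,uv)
    return o+r*d[uv[:,1],uv[:,0]][:,None]
def proj(n,P):
    c=camera_params(n);T=np.array(c['camera_from_world']);P=np.atleast_2d(P)
    q=P@T[:3,:3].T+T[:3,3];q=q[:,:2]/q[:,2:];q=q*(1+c['k1']*(q**2).sum(1,keepdims=True))
    K=np.array(c['intrinsics']);return q@K[:2,:2].T+K[:2,2]
E
python3 - <<'E'
from h import *
snap('top','t1');snap('side','s1')
for n in('top','side'):
    c=camera_params(n);print(n,np.linalg.inv(c['camera_from_world']).round(3).tolist(),c['intrinsics'],c['k1'])
print(get_obs())
E
```

```text
top [[0.009, -0.983, 0.181, 0.467], [-1.0, -0.005, 0.023, 0.054], [-0.021, -0.182, -0.983, 1.042], [0.0, 0.0, 0.0, 1.0]] [[437.20306241   0.         273.32901333]
 [  0.         437.20306241 210.56917562]
 [  0.           0.           1.        ]] 0.03316720791716794
side [[-0.952, -0.199, 0.235, 0.374], [-0.307, 0.56, -0.77, 0.875], [0.022, -0.804, -0.594, 0.724], [0.0, 0.0, 0.0, 1.0]] [[428.74153571   0.         279.66054962]
 [  0.         428.74153571 213.08239293]
 [  0.           0.           1.        ]] -0.06608904238078306
{'t': 0.1, 'joint_positions': array([ 1.22530082,  0.60007176, -0.00254971,  1.60003331,  0.00177527,
        0.94291085, -0.07978157]), 'qvel': array([-0.00164099, -0.00335246,  0.0008822 , -0.0011079 , -0.00078412,
       -0.00086471,  0.00119173]), 'joint_torque': array([ 6.02912347e-03, -7.66552877e+01,  1.50248788e+00, -2.52936798e+01,
       -5.22583304e-02,  1.36488720e-02,  5.11934013e-05]), 'tool_pos': array([ 0.19246042, -0.69866028,  0.30193282]), 'eef_rot': array([ 9.90977429e-01,  1.34026979e-01, -1.48775077e-04, -6.94753763e-04]), 'contact_force': array([0.43542443, 0.14655536, 0.93522048]), 'moment': array([ 0.00247521, -0.03640555,  0.00016668]), 'finger_force': 0.0, 'width': 0.9975508087558739}
```

View pics/t1.png

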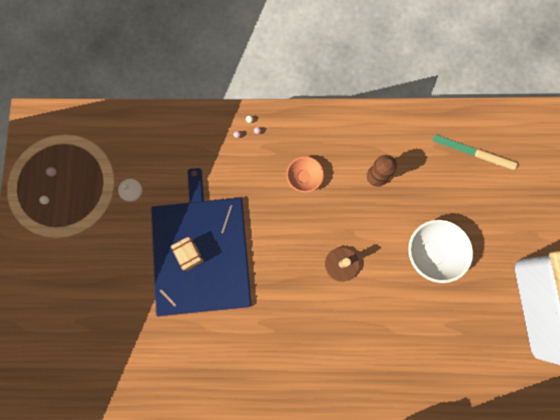

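View pics/s1.png

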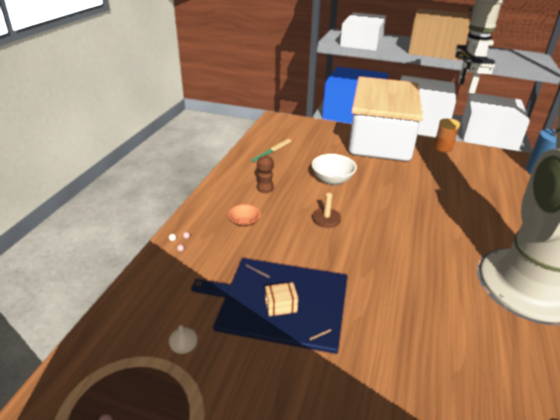

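The top view shows the measure at about (186,253) on the board, post at (342,263), bowl at (440,250), mill (382,170), dish (305,174) and garlic (130,190). In the side view the measure is at (282,298) and the post top at (328,196). Next I'll enlarge the measure and locate everything.

```bash
python3 - <<'E'
from h import *
from scipy.optimize import minimize
t=np.load('top.npz');s=np.load('side.npz')
a=cv2.resize(t['p'][228:278,160:220],(480,400),interpolation=cv2.INTER_CUBIC)
b=cv2.resize(s['p'][275:325,252:312],(480,400),interpolation=cv2.INTER_CUBIC)
im=np.vstack([a,b])[:, :, ::-1]
cv2.imwrite('pics/m1.png',np.hstack([a,b])[:,:400*2,::-1] if 0 else cv2.resize(np.hstack([a,b])[:,:,::-1],(800,333)))
for n,box in(('top',(165,232,212,275)),('side',(255,275,310,325))):
    u,v=np.meshgrid(np.arange(box[0],box[2]),np.arange(box[1],box[3]));uv=np.c_[u.ravel(),v.ravel()]
    P=dep(n,uv);print(n,np.percentile(P[:,2],[5,50,90,98]).round(4))
    T=P[(P[:,2]>.052)&(P[:,2]<.07)]
    r=cv2.minAreaRect((T[:,:2]*1000).astype(np.float32));print('toprect',r,np.median(T[:,2]),len(T),T[:,:2].mean(0))
def reg(n,box,z0,z1):
    u,v=np.meshgrid(np.arange(box[0],box[2]),np.arange(box[1],box[3]));P=dep(n,np.c_[u.ravel(),v.ravel()])
    T=P[(P[:,2]>z0)&(P[:,2]<z1)]
    if len(T)==0:return None
    c,r=cv2.minEnclosingCircle((T[:,:2]*1000).astype(np.float32));return c,r,len(T),T.mean(0).round(4)
print('post',reg('top',(325,240,365,285),.075,.095),reg('side',(315,185,340,215),.075,.095))
print('foot',reg('top',(320,240,365,285),.008,.02))
print('bowl',reg('top',(400,210,485,290),.048,.062),reg('side',(300,145,365,190),.048,.062))
print('mill',reg('top',(360,145,405,190),.03,.13),reg('side',(250,145,280,200),.03,.13))
print('dish',reg('top',(280,150,330,195),.02,.035))
print('garlic',reg('top',(115,175,145,205),.02,.07))
E
```

```text
top [0.0126 0.0164 0.0601 0.0623]
toprect ((550.6664428710938, 273.32952880859375), (60.07647705078125, 44.31283950805664), 29.5986270904541) 0.059525464004152706 535 [0.55060704 0.27291229]
side [0.0136 0.0162 0.0595 0.0611]
toprect ((549.5204467773438, 275.6146545410156), (60.999664306640625, 47.097721099853516), 30.547168731689453) 0.05953777087807288 523 [0.54886823 0.27825286]
post ((531.7190551757812, -83.71179962158203), 8.882061004638672, 58, array([ 0.5317, -0.0831,  0.084 ])) ((528.9090576171875, -78.50577545166016), 9.609694480895996, 32, array([ 0.5291, -0.078 ,  0.0809]))
foot ((531.7420043945312, -83.78227233886719), 39.78678512573242, 827, array([ 0.5312, -0.0826,  0.0138]))
bowl ((559.972900390625, -296.2061767578125), 70.32948303222656, 646, array([ 0.561 , -0.3062,  0.0537])) ((554.9852905273438, -295.6084289550781), 73.47419738769531, 194, array([ 0.5569, -0.2961,  0.0512]))
mill ((744.8583984375, -172.69715881347656), 25.077335357666016, 512, array([ 0.7399, -0.1688,  0.0948])) ((740.9586791992188, -167.12615966796875), 25.06895637512207, 392, array([ 0.7389, -0.1582,  0.0759]))
dish ((743.5337524414062, 2.974327802658081), 44.56380844116211, 388, array([0.7468, 0.0017, 0.0256]))
garlic ((704.9574584960938, 424.66998291015625), 27.67209815979004, 389, array([0.7026, 0.4206, 0.033 ]))
```

View pics/m1.png

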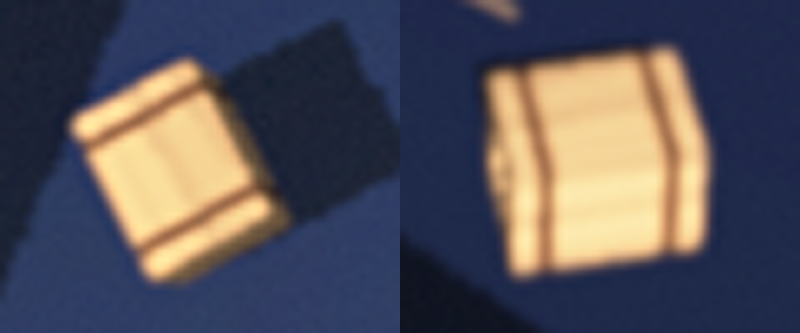

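The crop shows the long axis running about 30° from world x, up-left to down-right in the top view. In the side view, a dark mottled patch on the left (+x+y) end near crop (503,175) hints at the bore. I'll zoom in and check with depth.

```bash
python3 - <<'E'
from h import *
t=np.load('top.npz');s=np.load('side.npz')
a=cv2.resize(s['p'][280:320,258:278],(400,600*1),interpolation=cv2.INTER_CUBIC)
b=cv2.resize(t['p'][250:275,180:208],(400,357),interpolation=cv2.INTER_CUBIC)
b=np.vstack([b,np.zeros((243,400,3),np.uint8)])
cv2.imwrite('pics/m2.png',cv2.convertScaleAbs(np.hstack([a,b])[:,:,::-1],alpha=1.3))
c=np.array([.550,.2745,.038]);an=np.radians(30);d=np.array([np.cos(an),np.sin(an),0]);e=np.array([-d[1],d[0],0])
for n,box in(('top',(165,232,212,275)),('side',(255,275,310,325))):
    u,v=np.meshgrid(np.arange(box[0],box[2]),np.arange(box[1],box[3]));uv=np.c_[u.ravel(),v.ravel()]
    P=dep(n,uv);Q=(P-c);L=np.c_[Q@d,Q@e,Q[:,2]]*1000
    for sg in(1,-1):
        m=(abs(L[:,1])<17)&(abs(L[:,2])<17)&(L[:,0]*sg<33)&(L[:,0]*sg>-10)
        print(n,sg);[print(q,l.round(0),np.load(n+'.npz')['p'][q[1],q[0]]) for q,l in zip(uv[m],L[m])][:0]
E
```

```text
top 1
[180 245] [23.  2. 16.] [175 124  85]
[185 252] [ 3. -0. 17.] [242 204 142]
[186 256] [-6.  2. 16.] [246 213 148]
top -1
[185 252] [ 3. -0. 17.] [242 204 142]
[186 256] [-6.  2. 16.] [246 213 148]
[198 261] [-30. -17.  16.] [172 134  94]
[197 262] [-30. -13.  13.] [144 113  80]
[198 262] [-30. -14.   5.] [115  92  64]
[199 262] [-30. -15.   0.] [108  84  61]
[200 262] [-30. -16.  -9.] [98 79 60]
[195 263] [-29.  -8.  10.] [159 124  86]
[196 263] [-30.  -9.   5.] [134 105  74]
[197 263] [-30. -10.  -2.] [114  91  65]
[198 263] [-30. -11. -12.] [105  84  60]
[199 263] [-30. -12. -16.] [98 79 63]
[193 264] [-30.  -3.  13.] [168 131  92]
[194 264] [-30.  -4.   7.] [138 108  76]
[195 264] [-30.  -5.   2.] [115  91  65]
[196 264] [-30.  -6.  -8.] [107  85  62]
[197 264] [-30.  -7. -15.] [97 78 58]
[188 265] [-26.   7.  15.] [253 219 153]
[192 265] [-30.   0.  10.] [138 108  76]
[193 265] [-30.  -0.  -0.] [118  93  66]
[194 265] [-30.  -2.  -4.] [109  86  63]
[195 265] [-30.  -2. -15.] [98 79 63]
[190 266] [-29.   6.   6.] [143 112  78]
[191 266] [-30.   4.   2.] [118  93  65]
[192 26
[... 958 characters left out ...]
8 172 120]
[266 300] [ 29. -13. -14.] [214 168 120]
[267 300] [ 27. -11. -12.] [204 160 111]
[266 301] [ 30.  -9. -13.] [196 153 110]
[267 301] [ 28.  -7. -11.] [199 155 108]
[268 301] [30. 16. 15.] [199 155 107]
[266 302] [ 30.  -6. -13.] [189 147 108]
[267 302] [ 28.  -7. -14.] [211 165 116]
[266 303] [ 30.  -7. -16.] [167 130  99]
[267 303] [ 29.  -4. -14.] [194 151 106]
[267 304] [ 29.  -2. -15.] [162 125  91]
[268 304] [30. 16.  5.] [199 154 106]
[267 305] [ 29.   1. -15.] [156 120  89]
[268 305] [30. 14.  0.] [202 157 108]
[268 306] [30. 17. -0.] [200 154 107]
[267 307] [ 30.   5. -16.] [130 101  80]
[268 307] [30. 16. -4.] [189 145 101]
[268 309] [ 30.  16. -10.] [176 135  96]
side -1
```

View pics/m2.png

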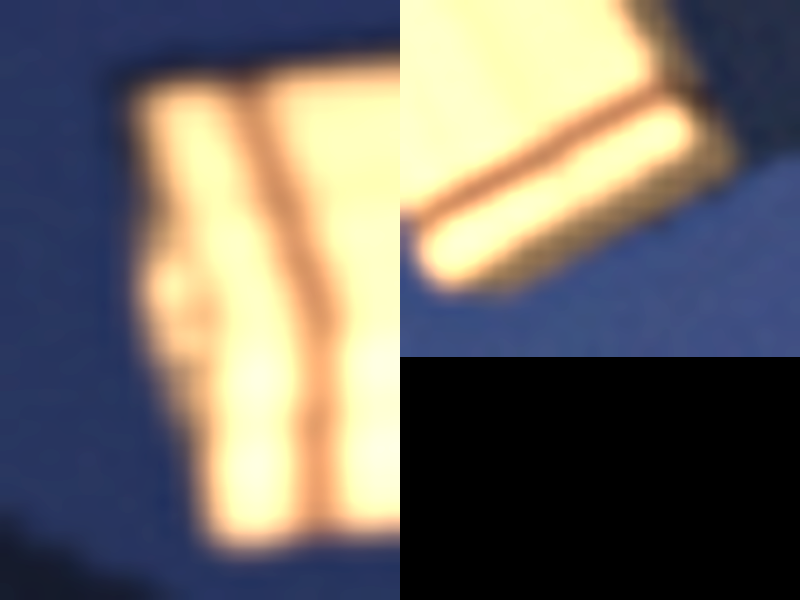

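The −d end (seen by the top camera) is evenly flat at −30 mm, so it's solid. The +d end, heading +30°, shows a lit recess in the side view, so it's the bored end. Moving towards the measure now.

Emit:
carry_out:
  plan:
    - [0,0,0.026,30,28,0,-1]
    - [0,0,0.026,30,28,0,-1]
    - [0,0,0.026,30,28,0,-1]
    - [0,0,0.026,30,28,0,-1]
    - [0,0,0.026,30,28,0,-1]

```text
t: 0.52
tool_pos: [0.3435, -0.5574, 0.3024]
eef_rot: [0.98, 0.199, -0.0, -0.0]
contact_force: [-0.2, -0.9, 0.7]
width: 1.001
finger_force: 0.0
```

Emit:
carry_out:
  plan:
    - [0,0,0.026,30,28,0,-1]
    - [0,0,0.026,30,28,0,-1]
    - [0,0,0.026,30,28,0,-1]
    - [0,0,0.026,30,28,0,-1]
    - [0,0,0.026,30,28,0,-1]

```text
t: 0.93
tool_pos: [0.4936, -0.4173, 0.3025]
eef_rot: [0.965, 0.262, -0.0, -0.0]
contact_force: [0.4, -0.8, -0.4]
width: 1.0
finger_force: 0.0
```

Emit:
carry_out:
  plan:
    - [0,0,0,3,40,0,-1]
    - [0,0,0,3,40,0,-1]
    - [0,0,0,3,40,0,-1]
    - [0,0,0,3,40,0,-1]
    - [0,0,0,3,40,0,-1]

```text
t: 1.35
tool_pos: [0.5072, -0.217, 0.3025]
eef_rot: [0.965, 0.261, -0.0, -0.0]
contact_force: [0.7, 0.7, -0.5]
width: 0.999
finger_force: 0.0
```

Emit:
carry_out:
  plan:
    - [0,0,0,3,40,0,-1]
    - [0,0,0,3,40,0,-1]
    - [0,0,0,3,40,0,-1]
    - [0,0,0,3,40,0,-1]
    - [0,0,0,3,40,0,-1]

```text
t: 1.77
tool_pos: [0.5222, -0.0171, 0.3027]
eef_rot: [0.965, 0.261, -0.0, 0.0]
contact_force: [0.1, -0.5, 0.7]
width: 1.002
finger_force: 0.0
```

Emit:
carry_out:
  plan:
    - [0,0,0,3,40,0,-1]
    - [0,0,0,3,40,0,-1]
    - [0,0,0,3,40,0,-1]
    - [0,0,0,3,40,0,-1]
    - [0,0,0,3,40,0,-1]

```text
t: 2.18
tool_pos: [0.5372, 0.1829, 0.3026]
eef_rot: [0.965, 0.261, -0.0, 0.0]
contact_force: [1.0, -0.0, -0.6]
width: 1.0
finger_force: 0.0
```

```bash
cat >> h.py <<'E'
from scipy.spatial.transform import Rotation as R
def st():
    o=get_obs();r=R.from_quat(o['eef_rot']).as_matrix()
    print('t',round(o['t'],2),'pos',(o['tool_pos']*1000).round(1),'grasp',((o['tool_pos']+.065*r[:,2])*1000).round(1),'q',o['joint_positions'].round(2),'F',o['contact_force'].round(1),'w',round(float(o['width']),3),'ff',round(float(o['finger_force']),1));print('x',r[:,0].round(3),'y',r[:,1].round(3),'z',r[:,2].round(3))
E
python3 - <<'E'
from h import *
st()
try: print(tip_reach)
except NameError: print('no tip_reach')
E
```

```text
t 2.18 pos [537.2 182.9 302.6] grasp [537.2 182.9 237.6] q [-0.31  0.42 -0.16  1.96  0.09  0.78 -1.57] F [ 1.  -0.  -0.6] w 1.0 ff 0.0
x [ 0.863  0.504 -0.   ] y [ 0.504 -0.863  0.   ] z [-0. -0. -1.]
0.0841
```

Emit:
carry_out:
  plan:
    - [0,0,0,4,31,-20,-1]
    - [0,0,0,4,31,-20,-1]
    - [0,0,0,4,29.5,-20,-1]
    - [0,0,0,0.5,0,-30,-1]
    - [0,0,0,0,0,-30,-1]

```text
t: 2.6
tool_pos: [0.5498, 0.2753, 0.1816]
eef_rot: [0.965, 0.263, 0.001, -0.001]
contact_force: [0.7, 0.3, -0.7]
width: 1.0
finger_force: 0.0
```

Emit:
carry_out:
  plan:
    - [0,0,0,0,0,-30,-1]
    - [0,0,0,0,0,-20,-1]
    - [0,0,0,0,0,-16,-1]
    - [0,0,0,0,0,-10,-1]
    - [0,0,0,0,0,0,-1]

```text
t: 3.02
tool_pos: [0.5491, 0.2721, 0.1045]
eef_rot: [0.965, 0.261, -0.002, 0.0]
contact_force: [-0.1, -0.1, -0.1]
width: 1.002
finger_force: 0.0
```

Emit:
carry_out:
  plan:
    - [0,0,0,0,0,0,0.4]
    - [0,0,0,0,0,0,0.6]
    - [0,0,0,0,0,0,0.8]
    - [0,0,0,0,0,0,1]
    - [0,0,0,0,0,0,1]

```text
t: 3.43
tool_pos: [0.5504, 0.2726, 0.1076]
eef_rot: [0.965, 0.261, 0.001, -0.0]
contact_force: [0.7, 0.2, -0.7]
width: 0.689
finger_force: 0.0
```

```bash
python3 - <<'E'
from h import *
st()
E
```

```text
t 3.43 pos [550.4 272.6 107.6] grasp [550.4 272.7  42.6] q [-0.48  0.73 -0.1   1.99  0.17  0.43 -1.76] F [ 0.7  0.2 -0.7] w 0.689 ff 0.0
x [0.863 0.504 0.001] y [ 0.504 -0.863  0.   ] z [ 0.001  0.001 -1.   ]
```

Emit:
carry_out:
  plan:
    - [0,0,0,0,0,-2,1]
    - [0,0,0,0,0,0,1]
    - [0,0,0,0,0,0,1]
    - [0,0,0,0,0,0,1]
    - [0,0,0,0,0,0,1]

```text
t: 3.85
tool_pos: [0.55, 0.2726, 0.1047]
eef_rot: [0.965, 0.261, -0.0, -0.0]
contact_force: [-0.6, 0.0, 2.0]
width: 0.468
finger_force: 30.0
```

Emit:
carry_out:
  plan:
    - [0,0,0,0,0,0,1]
    - [0,0,0,0,0,0,1]
    - [0,0,0,0,0,0,1]

```text
t: 4.1
tool_pos: [0.55, 0.2726, 0.1047]
eef_rot: [0.965, 0.261, -0.0, -0.0]
contact_force: [-1.8, 0.4, 1.3]
width: 0.471
finger_force: 30.0
```

```bash
python3 - <<'E'
from h import *
st()
E
```

```text
t 4.1 pos [550.  272.6 104.7] grasp [550.  272.6  39.7] q [-0.48  0.73 -0.1   1.99  0.17  0.43 -1.76] F [-1.8  0.4  1.3] w 0.471 ff 30.0
x [ 0.863  0.505 -0.   ] y [ 0.505 -0.863 -0.   ] z [-0.  0. -1.]
```

Gripped: the opening of 0.471 equals 43.8 mm. I'll lift, then yaw so the bored end faces the base. That way the wrist can tilt the tool horizontal with d up.

Emit:
carry_out:
  plan:
    - [0,0,0,0,0,15,1]
    - [0,0,0,0,0,40,1]
    - [0,0,0,0,0,40,1]
    - [0,0,0,0,0,40,1]
    - [0,0,0,0,0,40,1]

```text
t: 4.52
tool_pos: [0.5497, 0.2721, 0.2813]
eef_rot: [0.965, 0.261, -0.0, 0.0]
contact_force: [1.7, 0.0, -1.4]
width: 0.467
finger_force: 30.0
```

Emit:
carry_out:
  plan:
    - [0,0,0.12,-2,-9,2,1]
    - [0,0,0.12,-2,-9,2,1]
    - [0,0,0.12,-2,-9,2,1]
    - [0,0,0.12,-2,-9,2,1]
    - [0,0,0.12,-2,-9,2,1]

```text
t: 4.93
tool_pos: [0.5398, 0.2269, 0.2898]
eef_rot: [0.843, 0.537, -0.0, 0.0]
contact_force: [0.2, -0.2, -0.5]
width: 0.471
finger_force: 30.0
```

Emit:
carry_out:
  plan:
    - [0,0,0.12,-2,-9,2,1]
    - [0,0,0.12,-2,-9,2,1]
    - [0,0,0.12,-2,-9,2,1]
    - [0,0,0.12,-2,-9,2,1]
    - [0,0,0.12,-2,-9,2,1]

```text
t: 5.35
tool_pos: [0.5299, 0.1818, 0.2996]
eef_rot: [0.647, 0.763, -0.0, 0.0]
contact_force: [0.1, -0.6, -1.2]
width: 0.469
finger_force: 30.0
```

Emit:
carry_out:
  plan:
    - [0,0,0.12,-2,-9,2,1]
    - [0,0,0.12,-2,-9,2,1]
    - [0,0,0.12,-2,-9,2,1]
    - [0,0,0.12,-2,-9,2,1]
    - [0,0,0.12,-2,-9,2,1]

```text
t: 5.77
tool_pos: [0.5198, 0.1368, 0.3096]
eef_rot: [0.393, 0.92, -0.0, 0.0]
contact_force: [-0.1, -0.1, -1.1]
width: 0.475
finger_force: 30.0
```

Emit:
carry_out:
  plan:
    - [0,0,0.12,-2,-9,2,1]
    - [0,0,0.12,-2,-9,2,1]
    - [0,0,0.12,-2,-9,2,1]
    - [0,0,0.12,-2,-9,2,1]
    - [0,0,0.12,-2,-9,2,1]

```text
t: 6.18
tool_pos: [0.5098, 0.0918, 0.3196]
eef_rot: [0.103, 0.995, -0.0, -0.0]
contact_force: [-0.6, -0.6, -0.7]
width: 0.473
finger_force: 30.0
```

```bash
python3 - <<'E'
from h import *
st()
E
```

```text
t 6.18 pos [509.8  91.8 319.6] grasp [509.8  91.7 254.6] q [ 0.34  0.45 -0.86  2.01  0.44  0.87  0.6 ] F [-0.6 -0.6 -0.7] w 0.473 ff 30.0
x [-0.979  0.206  0.   ] y [ 0.206  0.979 -0.   ] z [-0. -0. -1.]
```

Emit:
carry_out:
  plan:
    - [0.025,0.117,0,5,-1,0,1]
    - [0.025,0.117,0,5,-1,0,1]
    - [0.025,0.117,0,5,-1,0,1]
    - [0.025,0.117,0,5,-1,0,1]
    - [0.025,0.117,0,5,-1,0,1]

```text
t: 6.6
tool_pos: [0.5358, 0.0869, 0.3199]
eef_rot: [0.102, 0.949, 0.031, -0.295]
contact_force: [-0.5, 0.5, -1.1]
width: 0.471
finger_force: 30.0
```

```bash
python3 - <<'E'
from h import *
st()
E
```

```text
t 6.6 pos [535.8  86.9 319.9] grasp [499.7  94.6 266.4] q [ 0.36  0.72 -0.89  1.7   0.15  1.43  0.78] F [-0.5  0.5 -1.1] w 0.471 ff 30.0
x [-0.805  0.175  0.567] y [ 0.212  0.977 -0.001] z [-0.555  0.119 -0.824]
```

Emit:
carry_out:
  plan:
    - [0,0,0.12,0,3,0,1]
    - [0,0,0.12,0,3,0,1]
    - [0,0,0.12,0,3,0,1]
    - [0,0,0.12,0,3,0,1]
    - [0,0,0.12,0,3,0,1]

```text
t: 7.02
tool_pos: [0.5354, 0.1024, 0.3192]
eef_rot: [-0.186, 0.937, -0.058, -0.289]
contact_force: [-0.6, 0.2, -1.0]
width: 0.471
finger_force: 30.0
```

```bash
python3 - <<'E'
from h import *
st()
E
```

```text
t 7.02 pos [535.4 102.4 319.2] grasp [501.6  88.3 265.5] q [ 0.25  0.76 -0.98  1.68  0.41  1.61  1.09] F [-0.6  0.2 -1. ] w 0.471 ff 30.0
x [-0.763 -0.315  0.564] y [-0.383  0.924 -0.001] z [-0.52  -0.217 -0.826]
```

Emit:
carry_out:
  plan:
    - [-0.035,0.072,0.08,1,5,0,1]
    - [-0.042,0.068,0.08,1,5,0,1]
    - [-0.046,0.066,0.08,1,5,0,1]
    - [-0.052,0.06,0.08,0,5,0,1]
    - [-0.056,0.056,0.08,0,5,0,1]

```text
t: 7.43
tool_pos: [0.5385, 0.1252, 0.3156]
eef_rot: [-0.324, 0.825, -0.175, -0.428]
contact_force: [0.4, -0.2, -2.8]
width: 0.472
finger_force: 30.0
```

```bash
python3 - <<'E'
from h import *
st()
E
```

```text
t 7.43 pos [538.5 125.2 315.6] grasp [500.   88.3 278.4] q [-0.13  0.77 -0.55  1.61  0.4   1.86  1.47] F [ 0.4 -0.2 -2.8] w 0.472 ff 30.0
x [-0.423 -0.384  0.821] y [-0.685  0.729 -0.012] z [-0.593 -0.567 -0.571]
```

Emit:
carry_out:
  plan:
    - [0,0,0.12,-8,3,0,1]
    - [0,0,0.12,-8,3,0,1]
    - [0,0,0.12,-8,3,0,1]
    - [0,0,0.12,-8,3,0,1]
    - [0,0,0.12,-8,3,0,1]

```text
t: 7.85
tool_pos: [0.4978, 0.1412, 0.3167]
eef_rot: [-0.555, 0.692, -0.296, -0.355]
contact_force: [0.2, -0.7, -1.0]
width: 0.471
finger_force: 30.0
```

```bash
python3 - <<'E'
from h import *
st()
E
```

```text
t 7.85 pos [497.8 141.2 316.7] grasp [487.2  89.1 279.5] q [-0.21  0.7  -0.7   1.85  0.72  1.77  1.66] F [ 0.2 -0.7 -1. ] w 0.471 ff 30.0
x [-0.133 -0.558  0.819] y [-0.978  0.209 -0.016] z [-0.163 -0.803 -0.574]
```

Emit:
carry_out:
  plan:
    - [-0.1,0.02,0.05,-3,4,0,1]
    - [-0.1,0.02,0.05,-3,4,0,1]
    - [-0.1,0.02,0.05,-3,4,0,1]
    - [-0.1,0.01,0.05,-3,4,0,1]
    - [-0.1,0.0,0.05,-3,4,0,1]

```text
t: 8.27
tool_pos: [0.4831, 0.161, 0.3173]
eef_rot: [0.536, -0.513, 0.48, 0.467]
contact_force: [0.8, 0.2, -1.5]
width: 0.468
finger_force: 30.0
```

```bash
python3 - <<'E'
from h import *
st()
E
```

```text
t 8.27 pos [483.1 161.  317.3] grasp [485.4  96.4 310.7] q [-0.7   0.77 -0.17  1.95  0.83  1.85  1.8 ] F [ 0.8  0.2 -1.5] w 0.468 ff 30.0
x [ 0.012 -0.101  0.995] y [-0.999 -0.037  0.009] z [ 0.036 -0.994 -0.102]
```

Emit:
carry_out:
  plan:
    - [-0.02,-0.002,-0.007,8,-32,-20,1]
    - [-0.02,-0.002,-0.007,8,-32,-20,1]
    - [-0.02,-0.002,-0.007,8,-32,-20,1]
    - [-0.02,-0.002,-0.007,8,-32,-20,1]
    - [-0.02,-0.002,-0.007,8,-32,-20,1]

```text
t: 8.68
tool_pos: [0.5233, -0.0003, 0.2159]
eef_rot: [0.501, -0.501, 0.499, 0.499]
contact_force: [1.0, -0.3, -1.5]
width: 0.47
finger_force: 30.0
```

```bash
python3 - <<'E'
from h import *
st()
E
```

```text
t 8.68 pos [ 5.233e+02 -3.000e-01  2.159e+02] grasp [523.4 -65.3 215.6] q [-0.51  0.96 -0.07  2.07  1.03  1.67  1.65] F [ 1.  -0.3 -1.5] w 0.47 ff 30.0
x [ 0.    -0.005  1.   ] y [-1. -0.  0.] z [ 0.    -1.    -0.005]
```

Emit:
carry_out:
  plan:
    - [-0.004,0,0,3,-5,0,1]
    - [0,0,0,2.6,-5,-20,1]
    - [0,0,0,2,-5,-30,1]
    - [0,0,0,0,0,-30,1]
    - [0,0,0,0,0,0,1]

```text
t: 9.1
tool_pos: [0.5302, -0.0144, 0.1324]
eef_rot: [0.501, -0.5, 0.498, 0.501]
contact_force: [-1.0, 1.1, -1.5]
width: 0.474
finger_force: 30.0
```

```bash
python3 - <<'E'
from h import *
st()
snap('side','s2');snap('top','t2')
a=np.load('side.npz')['p'][110:260,240:440];b=np.load('top.npz')['p'][180:330,260:460]
cv2.imwrite('pics/st2.png',np.hstack([cv2.resize(x,(400,300),interpolation=cv2.INTER_CUBIC) for x in(a,b)])[:,:,::-1])
print(proj('side',[[.531,-.082,.085]]),proj('top',[[.531,-.082,.085]]))
E
```

```text
t 9.1 pos [530.2 -14.4 132.4] grasp [530.1 -79.4 132.3] q [-0.48  1.1  -0.06  2.03  1.06  1.62  1.56] F [-1.   1.1 -1.5] w 0.474 ff 30.0
x [ 0.005 -0.002  1.   ] y [-1.     0.001  0.005] z [-0.001 -1.    -0.002]
[[328.14356443 193.46821714]] [[345.53547787 261.797051  ]]
```

View pics/st2.png

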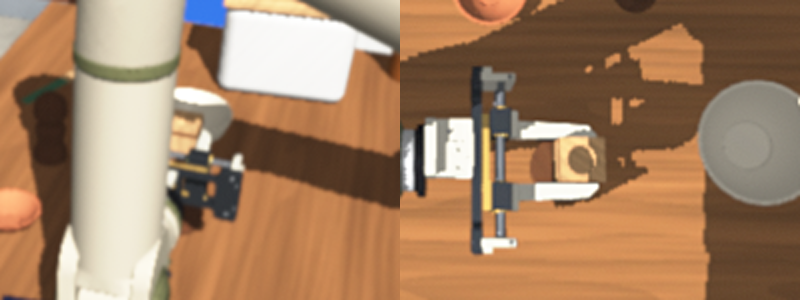

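The top view shows the round bore opening in the upper face at crop (580,160), held over the post. Now the gentle press.

Emit:
carry_out:
  plan:
    - [0,0,0,0,0,-6,1]
    - [0,0,0,0,0,-5,1]
    - [0,0,0,0,0,-2,1]
    - [0,0,0,0,0,0,1]

```text
t: 9.53
tool_pos: [0.5307, -0.0142, 0.1244]
eef_rot: [-0.5, 0.501, -0.5, -0.5]
contact_force: [0.8, -0.5, -0.0]
width: 0.471
finger_force: 30.0
```

Emit:
carry_out:
  plan:
    - [0,0,0,0,0,-1,1]
    - [0,0,0,0,0,-1,1]
    - [0,0,0,0,0,0,1]

```text
t: 9.78
tool_pos: [0.5306, -0.0144, 0.1221]
eef_rot: [-0.5, 0.5, -0.499, -0.5]
contact_force: [-0.1, -0.1, -1.4]
width: 0.472
finger_force: 30.0
```

Emit:
carry_out:
  plan:
    - [0,0,0,0,0,-2,1]
    - [0,0,0,0,0,-2,1]
    - [0,0,0,0,0,-1,1]
    - [0,0,0,0,0,0,1]

```text
t: 10.12
tool_pos: [0.5306, -0.0145, 0.1167]
eef_rot: [-0.5, 0.5, -0.499, -0.5]
contact_force: [-0.2, -0.6, -0.8]
width: 0.469
finger_force: 30.0
```

Emit:
carry_out:
  plan:
    - [0,0,0,0,0,-1,1]
    - [0,0,0,0,0,0,1]

```text
t: 10.28
tool_pos: [0.5306, -0.0145, 0.1159]
eef_rot: [-0.5, 0.5, -0.499, -0.5]
contact_force: [0.4, -0.0, -1.0]
width: 0.47
finger_force: 30.0
```

Emit:
carry_out:
  plan:
    - [0,0,0,0,0,-1,1]
    - [0,0,0,0,0,0,1]

```text
t: 10.45
tool_pos: [0.5306, -0.0144, 0.1149]
eef_rot: [-0.5, 0.5, -0.499, -0.5]
contact_force: [-1.0, 0.3, -1.2]
width: 0.472
finger_force: 30.0
```

Emit:
carry_out:
  plan:
    - [0,0,0,0,0,-1,1]
    - [0,0,0,0,0,0,1]

```text
t: 10.62
tool_pos: [0.5306, -0.0144, 0.1139]
eef_rot: [-0.5, 0.5, -0.499, -0.5]
contact_force: [-0.6, -0.8, -1.2]
width: 0.47
finger_force: 30.0
```

Emit:
carry_out:
  plan:
    - [0,0,0,0,0,-0.5,1]
    - [0,0,0,0,0,0,1]

```text
t: 10.78
tool_pos: [0.5306, -0.0145, 0.1136]
eef_rot: [-0.5, 0.5, -0.5, -0.5]
contact_force: [-0.2, 0.8, 0.4]
width: 0.473
finger_force: 30.0
```

Emit:
carry_out:
  plan:
    - [0,0,0,0,0,-0.5,1]
    - [0,0,0,0,0,0,1]

```text
t: 10.95
tool_pos: [0.5306, -0.0144, 0.1135]
eef_rot: [0.5, -0.5, 0.5, 0.5]
contact_force: [-0.1, 2.2, 3.8]
width: 0.47
finger_force: 30.0
```

Emit:
carry_out:
  plan:
    - [0,0,0,0,0,-0.5,1]
    - [0,0,0,0,0,0,1]
    - [0,0,0,0,0,0,1]
    - [0,0,0,0,0,0,1]

```text
t: 11.28
tool_pos: [0.5306, -0.0144, 0.1134]
eef_rot: [0.5, -0.5, 0.5, 0.5]
contact_force: [-0.7, 3.9, 6.8]
width: 0.474
finger_force: 30.0
```

```bash
python3 - <<'E'
from h import *
st()
E
```

```text
t 11.28 pos [530.6 -14.4 113.4] grasp [530.5 -79.4 113.5] q [-0.48  1.14 -0.06  2.02  1.06  1.61  1.54] F [-0.7  3.9  6.8] w 0.474 ff 30.0
x [0.    0.001 1.   ] y [-1.     0.001  0.   ] z [-0.001 -1.     0.001]
```

The solid end stops on the post at the expected height, with about 8 N of rise. I'll lift and carry to the bowl.

Emit:
carry_out:
  plan:
    - [0,0,0,0,0,10,1]
    - [0,0,0,0,0,25,1]
    - [0,0,0,0,0,35,1]
    - [0,0,0,0,0,22,1]
    - [0,0,0,2,-10,0,1]

```text
t: 11.7
tool_pos: [0.5329, -0.0232, 0.2081]
eef_rot: [-0.5, 0.501, -0.5, -0.498]
contact_force: [0.5, -0.9, -1.0]
width: 0.474
finger_force: 30.0
```

Emit:
carry_out:
  plan:
    - [0,0,0,3,-20,0,1]
    - [0,0,0,4,-28,0,1]
    - [0,0,0,4,-28,0,1]
    - [0,0,0,4,-28,0,1]
    - [0,0,0,4,-28,0,1]

```text
t: 12.12
tool_pos: [0.5516, -0.158, 0.2041]
eef_rot: [0.501, -0.5, 0.499, 0.5]
contact_force: [0.5, 0.0, -2.0]
width: 0.473
finger_force: 30.0
```

Emit:
carry_out:
  plan:
    - [0,0,0,4,-28,0,1]
    - [0,0,0,3,-25,0,1]
    - [0,0,0,1,-14,0,1]
    - [0,0,0,0,-6,0,1]
    - [0,0,0,0,0,0,1]

```text
t: 12.53
tool_pos: [0.559, -0.2305, 0.2044]
eef_rot: [-0.5, 0.501, -0.499, -0.501]
contact_force: [-1.2, 0.1, -0.3]
width: 0.47
finger_force: 30.0
```

Emit:
carry_out:
  plan:
    - [0,0,0,0,0,0,1]
    - [0,0,0,0,0,0,1]
    - [0,0,0,0,0,0,1]
    - [0,0,0,0,0,0,1]
    - [0,0,0,0,0,0,1]

```text
t: 12.95
tool_pos: [0.5599, -0.2286, 0.2044]
eef_rot: [0.501, -0.5, 0.5, 0.5]
contact_force: [-0.2, 0.4, -1.6]
width: 0.471
finger_force: 30.0
```

```bash
python3 - <<'E'
from h import *
st();print(get_obs()['qvel'].round(3))
snap('side','s3');snap('top','t3')
a=np.load('side.npz')['p'];b=np.load('top.npz')['p']
cv2.imwrite('pics/st3.png',np.hstack([cv2.resize(x,(400,300)) for x in(a[80:260,210:450],b[130:310,320:560])])[:,:,::-1])
o=get_obs();r=R.from_quat(o['eef_rot']).as_matrix();c=o['tool_pos']+.0667*r[:,2]
u,v=np.meshgrid(np.arange(330,540),np.arange(150,320));P=dep('top',np.c_[u.ravel(),v.ravel()])
m=(abs(P[:,2]-c[2]-.031)<.005)&(np.hypot(*(P[:,:2]-c[:2]).T)<.034);print('top face',P[m].mean(0),m.sum(),cv2.minAreaRect((P[m,:2]*1000).astype(np.float32)),'expect',c)
E
```

```text
t 12.95 pos [ 559.9 -228.6  204.4] grasp [ 559.9 -293.6  204.3] q [-0.2   0.98  0.08  2.12  1.41  1.51  1.62] F [-0.2  0.4 -1.6] w 0.471 ff 30.0
x [ 0.001 -0.001  1.   ] y [-1.    -0.     0.001] z [ 0.    -1.    -0.001]
[ 0.005 -0.001  0.002  0.     0.002 -0.001 -0.001]
top face [ 0.560276   -0.29524037  0.23546264] 471 ((560.8511352539062, -295.4936218261719), (46.97394561767578, 44.12009048461914), 89.88740539550781) expect [ 0.55973807 -0.2956696   0.20442579]
```

View pics/st3.png

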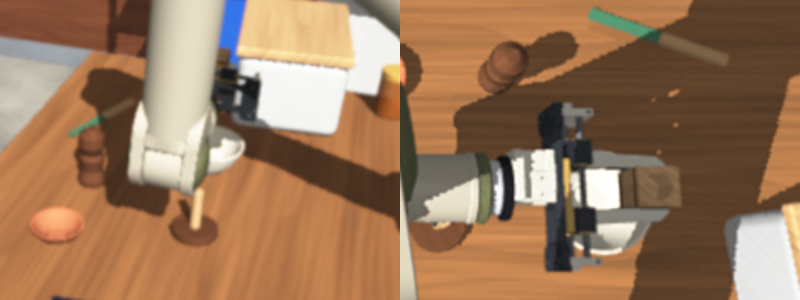

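Block is level over the bowl and the bystanders are in place. A quick depth check of the bore before handing in.

```bash
python3 - <<'E'
from h import *
for dx in(-18,-10,-5,0,5,10,18):
    print([int(dep('top',proj('top',[[.5605+dx/1000,-.2953+dy/1000,.2355]]).round())[0,2]*1000) for dy in(-18,-10,-5,0,5,10,18)])
st()
E
```

```text
[237, 234, 238, 235, 235, 236, 236]
[235, 235, 224, 208, 204, 202, 234]
[236, 230, 217, 201, 201, 199, 235]
[236, 224, 215, 203, 199, 200, 234]
[235, 230, 219, 209, 198, 200, 235]
[236, 233, 224, 213, 203, 199, 237]
[237, 236, 236, 237, 239, 237, 236]
t 13.05 pos [ 559.7 -229.   204.5] grasp [ 559.7 -294.   204.4] q [-0.2   0.98  0.08  2.12  1.41  1.51  1.62] F [ 0.6 -0.2 -0.3] w 0.472 ff 30.0
x [ 0.    -0.001  1.   ] y [-1.  0.  0.] z [-0.    -1.    -0.001]
```

The bore reads about 36 mm deep and opens upward. Handing in.

```bash
python3 -c "from station import *; print(job_done())"
```

```text
the job is handed in; nothing more can be done
None
```

The job is handed in: the measure is held upright and still over the bowl centre, bored end up (bore depth seen by the camera), its foot about 120 mm above the rim, after the solid end stopped on the post under a press of about 8 N, and the mill, dish and garlic were not touched.

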